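# Slide the loaded firing tray over the step onto the hearth bed

## Robot

A 6-joint arm with a two-finger parallel gripper is mounted at the origin on the work surface. World frame = base frame: x ahead of the robot, y to its left, z up, the work surface at z = 0. Lengths are in m, angles in degrees, forces in N, time in s.
With the tool pointing down it reaches from about 0.35 to 0.875 m from the base axis. Payload 4.2 kg.
Tool frame: the origin (TCP) lies midway between the tips of the shut fingers; the grasp point (between the pads) lies 19 mm behind it; z points along the fingers, y is the line along which they close (so a half turn about z gives the same grasp; the last joint's range is limited). The gripper opens to 87 mm and grips with 3 to 60 N. Pads are 19 mm wide; open, the fingers measure 117 mm over their backs; the gripper's body (75 mm by 190 mm) begins 51 mm behind the grasp point.
Start: joints at [84.718, 22.042, 0.453, 0, -68.411, -14.817], TCP at [0.215, 0.587, 0.223] pointing down, gripper open.
Joint ranges: [-179.83, 179.83], [-69.29, 118.12], [-61.27, 80.66], [-181.25, 117.63], [-171.15, -9.14], [-177.46, 177.46]. Speed limits (degrees/s): [159.86, 159.86, 180, 180, 180, 180].

## Interface

Orientations are given as a 3x3 rotation matrix whose columns are the frame's x, y, z axes.
In Python, from station import sense, capture, camera_params, finish_job gives the robot as it stands.
- The arm moves only by the tool drive_tool, never from a script. Its argument "rows" is a list of rows, each an object of numbers: "tx", "ty", "tz": the shift along the tool's x, y, z in cm; "ax", "ay", "az": the turn, a rotation vector about the tool's x, y, z in rad; "claw": the finger opening in cm, from 0 to 8.7. In form: [{"tx": .., "ty": .., "tz": .., "ax": .., "ay": .., "az": .., "claw": ..}, ...]. A call has 1 to 10 rows; each row shifts and turns the commanded pose from where the row before left it, along the tool's axes as they then stand; what a row does not reach is not made up. A row lasts 1/12 s, in which the tool goes at most 41.7 mm and 7.16 degrees, less where a joint would pass 70% of its speed; a pose out of reach is approached as far as the arm can. A call with a gripper value outside its range is refused whole. The fingers move at their own pace and stop on an object; the grip force is fixed at half the most. Time passes only in rows, so rows that do not move let the fingers close. It gives the time, the measured TCP pose, the force, the opening and the grip force at its end, in the units of the state.
- sense(): the state, without advancing time (a new reading comes with each control period).
- capture(name): name is "scene" or "top" or "wrist"; returns (picture, depth): 384x512x3 uint8, red, green, blue; 384x512 float32, m along the optical axis (not along the pixel's ray), 0 where there is no reading.
- camera_params(name): a dict with "intrinsics" (3x3 intrinsics, pixels), "R" (3x3) and "t" (3): a world point X has camera coordinates R X + t; the wrist camera has in their place "tool_from_camera" (4x4, takes a point from camera to tool coordinates, whose origin is the TCP and whose axes are the flange's). Camera axes: x right, y down, z forward; pixel columns grow to the right and rows downward; lengths in m; the calibration is good to about 2 mm. The wrist camera is an equidistant fisheye: a pixel r from the principal point sees the ray r / f radians off the axis. A picture is of the moment at which its call begins: read the wrist's pose just before it. camera_params takes no time and is no camera call.
- finish_job(): hands the job in; it is judged then, once.
The state is a dict: "time_s": time; "joints": joint angles; "joint_velocities": joint speeds; "effort": joint torques, N m; "tcp_pos": TCP position; "ee_rot": TCP orientation; "wrist_force": force on the tool from outside, world axes, zero at the start; "moment": the same for the moment, N m; "gripper_width": opening from 0.0 (shut) to 1.0 (fully open); "gripper_force": force on a finger pad.
Only numpy, scipy, OpenCV 4.12 (cv2) and the standard library are available. Lean on these libraries where they do the work, as an engineer would, in place of code of your own. Each camera call takes 0.05 s, during which the arm holds its last target. There are 200 camera calls.

## Task

Slide the small metal firing tray, with the crucible standing in it, from the wooden soldering board up over the step onto the hearth bed, in under the lips of the two side rails, until its nose is fully home against the back stop with the stop's little sprung flap pressed in, and let go. Slide it, do not carry it, and go gently by feel: the bed's height and the stop's place have been set by hand, and the tray must never be forced when it catches or wedges (keep pushes under about 15 N). The crucible must stay standing in the tray, and the two small metal pieces at the sides of the board must be left alone.

Things in the scene. Friction and masses are not known exactly. Their poses are not given: they have to be found in the camera images.
- station: fixed workplace: plywood soldering board and, joined on, a steel hearth with green cheeks. Origin at table level below the step, midway across; x points from board to hearth (sliding direction), y left, z up. Board top 40 mm above the origin, x from -301 to -1 mm, 250 mm wide. The hearth begins at x = 0 and is 247 mm long.
- step (a point): middle of the board's end edge, at the height of the board's top. Here the hearth bed begins with a square edge: a level steel plate 225 mm long (x), its top 2 to 14 mm ABOVE the board's top. That height was set by hand on brass jack screws, differs every time, is not measured, and does not move in use.
- mouth (a point): point at board-top height, midway between the side rails where their flare ends, 25 mm past the step. On the bed, rails 106 mm apart inside, flared to 127 mm at the step. Over each a lip reaches in to 42 mm from the middle, underside 10 mm above the bed, 10 mm thick, from 14 to 215 mm past the step, its entry turned up a little.
- flap (a joint): a small grey sprung flap, 26 mm wide, standing 4 mm proud of the back stop's face; value in m, 0 when free, 0.004 when pressed level with the face (takes about 1 N, springs back). The stop is a rigid steel block on the bed, 80 mm wide, 36 mm high; it was clamped by hand with its face 177 to 195 mm past the step, differs every time, not measured, does not move in use. Home: nose bar against the block.
- tray: loose aluminium firing tray, 0.4 to 0.65 kg, on the board at the start. Origin: level with the bottom of its two runners, below the base's middle; x to the nose, z up. Base plate 130 (x) x 100 (y) mm, from 4 to 8 mm above the origin; walls up to 20 mm, 74 mm apart over the outside, leave a 13 mm wide, 4 mm thick flange along each side, which goes under the lips.
- nose (a point): front of the tray's nose bar, 107 mm ahead of the tray's origin, 21 mm above it. The tray stands on two round steel runners, 6 mm thick, 56 mm apart, 65 mm behind to 62 mm ahead of the origin, then turned up like skis, rising 18 mm over 42 mm to the nose bar across their tips, so that they can ride up the step.
- grip (a point): on the tray's grip, 100 mm behind the tray's origin, 35 mm above it: an upright dark wooden tab, 22 mm long (x), 10 mm thick (y), from 4 to 49 mm above the origin's height, to be pinched from above across y. A flat neck 26 mm wide, its top 9 mm above that height, joins it to the tray. The tray can pitch a little in the grip.
- crucible: white ceramic cup, 42 mm across, 46 mm high, about 0.1 kg, standing loose in the tray near its middle; origin at the centre of its underside, z up along its axis.
- pot: small brass pot, 28 mm across, 26 mm high, loose on the board beside its left edge; origin at the centre of its underside.
- weight: small steel weight with a knob, 26 mm across, 34 mm high, loose on the board beside its right edge; origin at the centre of its underside.
Mind the look-alikes: they are no part of the job. Of the things like the crucible, leave any that is purple or red; of the rest the larger one is meant.

How it is judged (in metres and radians):
On the way:
1. the tray has climbed the step and its front is between the rails (x of tray in the frame of station above -0.02 m and z of tray in the frame of station above 0.0395 m), for 0.1 s.
At the end, for the whole second after the job is handed in: The tray lies flat on the hearth bed under the lips (tilt under 0.025 rad), its nose against the back stop so that the flap is pressed in (by more than 2.2 mm of its 4), tray origin 66 to 91 mm past the step, within 5 mm of the middle, at rest, with the crucible standing upright in it (value of joint flap above 0.0022 m and x of tray in the frame of station between 0.066 and 0.091 m and y of tray in the frame of station between -0.005 and 0.005 m and z of tray in the frame of station between 0.0405 and 0.0565 m and angle between the x axis of tray and the x axis of station, either way round below 0.06 rad and angle between tray's own z axis and vertical below 0.025 rad and linear speed of each of tray, crucible below 0.01 m/s and angle between crucible's own z axis and vertical below 0.08 rad and horizontal distance between crucible and tray below 0.055 m); the robot touches nothing.
It fails at once if the tray pressed, wedged or rammed with more than 20 N against the board, bed, rails, lips or stop (contact force between tray and station above 20 N).
It fails at once if the tray lifted more than 30 mm above the board's top (carried instead of slid) (z of tray in the frame of station above 0.07 m).
It fails at once if the tray tipped by more than 0.2 rad (angle between tray's own z axis and vertical above 0.2 rad).
It fails at once if the crucible tipped by more than 0.4 rad (angle between crucible's own z axis and vertical above 0.4 rad).
It fails at once if the brass pot or the steel weight moved by more than 15 mm (distance of any of pot, weight from where it was at the start of the episode above 0.015 m).
It also fails if it takes over 72 s, if anything falls off the work surface, if the arm or the gripper's body presses on something with over 40 N, if the wrist force passes 120 N, or if a joint passes its speed limit or range.

## Working session

There is one attempt and no reset: what is moved stays moved. The work goes in short steps, Python scripts to look and compute and a tool call to move; the robot and the scene stay as the last step left them, time stands still between calls to the robot, and variables do not carry over. Pictures are saved under pics/ and viewed, at most 10 in all, crops included, and the job is handed in when it is done.

Besides the shell and the picture viewer there is one more tool, called after ">>>" by a JSON object that holds its "fn" and its "kwargs". drive_tool: Moves the arm, as the interface text tells. Its arguments: {"type":"object","properties":{"rows":{"type":"array"}},"required":["rows"]}

```bash
mkdir -p pics; ls; python3 - <<'E'
from station import *
import cv2,numpy as np
np.set_printoptions(precision=4,suppress=True)
a,d=capture("scene");b,e=capture("top")
np.savez("p0.npz",a=a,d=d,b=b,e=e)
cv2.imwrite("pics/s0.png",a[:,:,::-1]);cv2.imwrite("pics/t0.png",b[:,:,::-1])
for n in("scene","top","wrist"):print(n,camera_params(n))
print(sense())
E
```

```text
pics
scene {'intrinsics': array([[468.7657,   0.    , 254.8119],
       [  0.    , 468.7657, 187.6494],
       [  0.    ,   0.    ,   1.    ]]), 'R': array([[ 0.1766,  0.9842, -0.012 ],
       [ 0.5378, -0.1067, -0.8363],
       [-0.8243,  0.1412, -0.5482]]), 't': array([-0.0348, -0.221 ,  1.2612])}
top {'intrinsics': array([[497.9575,   0.    , 254.0265],
       [  0.    , 497.9575, 196.5072],
       [  0.    ,   0.    ,   1.    ]]), 'R': array([[-0.0181, -0.9997, -0.0147],
       [-0.9975,  0.019 , -0.0685],
       [ 0.0688,  0.0134, -0.9975]]), 't': array([-0.0431,  0.5217,  1.1532])}
wrist {'intrinsics': array([[297.3186,   0.    , 254.1829],
       [  0.    , 297.3186, 192.7853],
       [  0.    ,   0.    ,   1.    ]]), 'tool_from_camera': array([[-0.0016, -0.955 , -0.2967,  0.084 ],
       [ 1.    , -0.0018,  0.0005, -0.0002],
       [-0.001 , -0.2967,  0.955 , -0.1626],
       [ 0.    ,  0.    ,  0.    ,  1.    ]])}
{'time_s': 0.1, 'joints': array([ 84.7171,  22.0859,   0.3872,  -0.0242, -68.4111, -14.8182]), 'joint_velocities': array([-0.0122, -0.0356,  0.2795,  0.1144, -0.0189,  0.0376]), 'effort': array([ -0.0005, -39.1688,  18.7935,   4.2319,   0.0135,  -0.0001]), 'tcp_pos': array([0.2146, 0.5864, 0.2216]), 'ee_rot': array([[ 0.939 , -0.3438, -0.0006],
       [-0.3438, -0.939 , -0.0019],
       [ 0.0001,  0.002 , -1.    ]]), 'wrist_force': array([-1.7262, -0.5716, -0.1947]), 'moment': array([ 0.0302, -0.0411,  0.046 ]), 'gripper_force': 0.0, 'gripper_width': 1.0013464214633163}
```

View pics/s0.png

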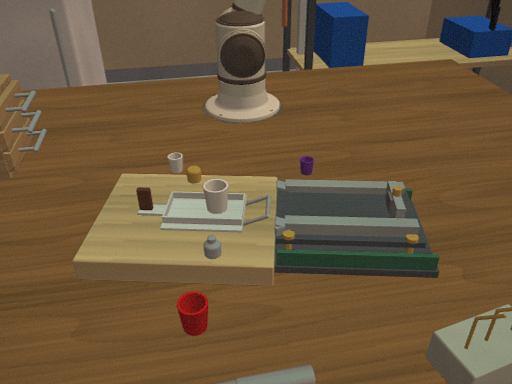

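View pics/t0.png

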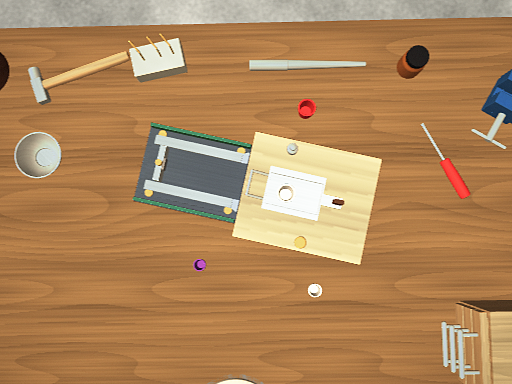

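Crucible candidates in the top picture: white cup in the tray (286,193), small white cup (314,290), purple (200,264), red (306,108). The meant one is the larger white cup, standing in the tray. The tray's grip tab is at (338,203), nose towards the hearth on the left. The pot is at (300,242) and the weight at (292,149).

```bash
cat > h.py <<'E'
from station import *
import cv2,numpy as np
np.set_printoptions(precision=4,suppress=True)
def cloud(d,n):
    c=camera_params(n);K=c["intrinsics"];v,u=np.mgrid[:384,:512]
    P=np.stack([(u-K[0,2])*d/K[0,0],(v-K[1,2])*d/K[1,1],d],-1)
    return (P-c["t"])@c["R"]
E
python3 - <<'E'
from h import *
f=np.load("p0.npz");W=cloud(f["e"],"top");b=f["b"];S=cloud(f["d"],"scene")
print("table z",np.median(W[280:330,100:180,2]),"board",np.median(W[215:240,320:345,2]))
hsv=cv2.cvtColor(b,cv2.COLOR_RGB2HSV)
z=W[...,2]
m=((z>.03)&(z<.1)&(f["e"]>0)).astype(np.uint8);m[:, :120]=0;m[:120]=0;m[270:]=0;m[:,400:]=0
n,l,st,c=cv2.connectedComponentsWithStats(m);i=1+np.argmax(st[1:,4]);print(st[i])
# board: wood pixels in height band
wood=((hsv[...,0]<30)&(hsv[...,1]>50)&(hsv[...,2]>150)&(np.abs(z-.04)<.008)&(l==i)).astype(np.uint8)
wood=cv2.morphologyEx(wood,cv2.MORPH_CLOSE,np.ones((15,15)))
n,l2,st2,_=cv2.connectedComponentsWithStats(wood);j=1+np.argmax(st2[1:,4])
pts=np.argwhere(l2==j)
cam=camera_params("top");K=cam["intrinsics"];R=cam["R"];t=cam["t"]
def ray(u,v,h):
    r=np.stack([(u-K[0,2])/K[0,0],(v-K[1,2])/K[1,1],np.ones_like(u*1.)],-1)@R;o=-R.T@t
    return o+r*((h-o[2])/r[...,2])[...,None]
P=ray(pts[:,1],pts[:,0],.04)[:,:2].astype(np.float32)
rect=cv2.minAreaRect(P);print("board rect",rect,cv2.boxPoints(rect))
# tab: dark brown
tab=((hsv[...,2]<110)&(z>.06)&(l==i));tab[:,:325]=0;tab[:,:]&=True
q=np.argwhere(tab);q=q[(q[:,1]<350)&(q[:,0]<215)&(q[:,0]>190)];print("tab",len(q),q.mean(0),ray(q[:,1],q[:,0],.089).mean(0),W[q[:,0],q[:,1]].mean(0))
cv2.imwrite("pics/c0.png",cv2.resize(b[110:280,120:400,::-1],None,fx=2.8,fy=2.8,interpolation=cv2.INTER_CUBIC))
print("bed z samples",[W[v,u] for u,v in((190,175),(200,170),(210,180),(225,185),(180,180))])
E
```

```text
table z 0.001304796296142207 board 0.041200751129066175
[  141   130   241   135 20416]
board rect ((0.5159337520599365, -0.17513088881969452), (0.3010898530483246, 0.2494284212589264), 76.4007339477539) [[ 0.3593 -0.2921]
 [ 0.6018 -0.3508]
 [ 0.6725 -0.0581]
 [ 0.4301  0.0005]]
tab 22 [201.9545 337.3182] [ 0.5004 -0.2368  0.089 ] [ 0.5009 -0.2382  0.08  ]
bed z samples [array([0.571 , 0.093 , 0.0491]), array([0.5815, 0.0693, 0.054 ]), array([0.5585, 0.0471, 0.0498]), array([0.5463, 0.0127, 0.0503]), array([0.5591, 0.1149, 0.0566])]
```

View pics/c0.png

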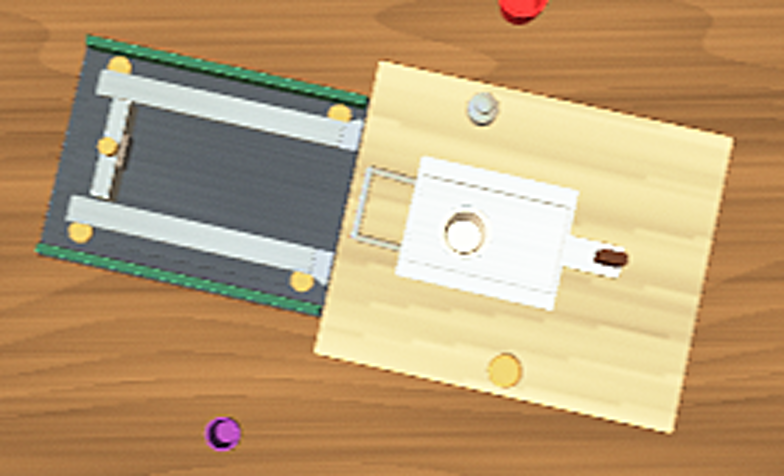

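Board rectangle measured at 301 × 249 mm, which matches. The tray is aligned with it and nearly centred, and the crop confirms the large white cup in the tray at crop (464,232). First I rotate the tool, then travel above the tab.

>>> {"fn": "drive_tool", "kwargs": {"rows": [{"az":0.1214},{"az":0.1214},{"az":0.1214},{"az":0.1214},{"az":0.1214},{"az":0.1214},{"az":0.1214},{"az":0.1214},{"az":0.1214},{"az":0.1214}]}}

```text
invalid input at $.rows[0]: expected keys tx, ty, tz, ax, ay, az, claw
```

>>> {"fn": "drive_tool", "kwargs": {"rows": [{"az":0.1214},{"az":0.1214},{"tx":3.05,"ty":-1.96},{"tx":3.05,"ty":-1.96},{"tx":3.05,"ty":-1.96},{"tx":3.05,"ty":-1.96},{"tx":3.05,"ty":-1.96},{"tx":3.05,"ty":-1.96},{"tx":3.05,"ty":-1.96},{"tx":3.05,"ty":-1.96}]}}

```text
invalid input at $.rows[0]: expected keys tx, ty, tz, ax, ay, az, claw
```

>>> {"fn": "drive_tool", "kwargs": {"rows": [{"tx":3.05,"ty":-1.96},{"tx":3.05,"ty":-1.96},{"tx":3.05,"ty":-1.96},{"tx":3.05,"ty":-1.96},{"tx":3.05,"ty":-1.96},{"tx":3.05,"ty":-1.96},{"tx":3.05,"ty":-1.96},{"tx":3.05,"ty":-1.96},{"tx":3.05,"ty":-1.96},{"tx":3.05,"ty":-1.96}]}}

```text
invalid input at $.rows[0]: expected keys tx, ty, tz, ax, ay, az, claw
```

>>> {"fn": "drive_tool", "kwargs": {"rows": [{"tx":3.05,"ty":-1.96},{"tx":3.05,"ty":-1.96},{"tx":3.05,"ty":-1.96},{"tx":3.05,"ty":-1.96},{"tx":3.05,"ty":-1.96},{"tx":3.05,"ty":-1.96},{},{}]}}

```text
invalid input at $.rows[0]: expected keys tx, ty, tz, ax, ay, az, claw
```

All keys are required.

>>> {"fn": "drive_tool", "kwargs": {"rows": [{"tx":0,"ty":0,"tz":0,"ax":0,"ay":0,"az":0.1214,"claw":8.7},{"tx":0,"ty":0,"tz":0,"ax":0,"ay":0,"az":0.1214,"claw":8.7},{"tx":0,"ty":0,"tz":0,"ax":0,"ay":0,"az":0.1214,"claw":8.7},{"tx":0,"ty":0,"tz":0,"ax":0,"ay":0,"az":0.1214,"claw":8.7},{"tx":0,"ty":0,"tz":0,"ax":0,"ay":0,"az":0.1214,"claw":8.7},{"tx":0,"ty":0,"tz":0,"ax":0,"ay":0,"az":0.1214,"claw":8.7}]}}

```text
time_s: 0.6
tcp_pos: [0.2146, 0.5866, 0.2219]
ee_rot: [[0.467, -0.884, -0.0], [-0.884, -0.467, -0.001], [0.001, 0.001, -1.0]]
wrist_force: [0.1, -0.7, 0.3]
gripper_width: 1.0
gripper_force: 0.0
```

>>> {"fn": "drive_tool", "kwargs": {"rows": [{"tx":0,"ty":0,"tz":0,"ax":0,"ay":0,"az":0.1214,"claw":8.7},{"tx":0,"ty":0,"tz":0,"ax":0,"ay":0,"az":0.1214,"claw":8.7},{"tx":0,"ty":0,"tz":0,"ax":0,"ay":0,"az":0.1214,"claw":8.7},{"tx":0,"ty":0,"tz":0,"ax":0,"ay":0,"az":0.1214,"claw":8.7},{"tx":0,"ty":0,"tz":0,"ax":0,"ay":0,"az":0.1214,"claw":8.7},{"tx":0,"ty":0,"tz":0,"ax":0,"ay":0,"az":0.1214,"claw":8.7}]}}

```text
time_s: 1.1
tcp_pos: [0.2146, 0.5866, 0.2219]
ee_rot: [[-0.241, -0.971, -0.0], [-0.971, 0.241, -0.001], [0.001, 0.0, -1.0]]
wrist_force: [-0.1, 0.9, 0.2]
gripper_width: 0.997
gripper_force: 0.0
```

>>> {"fn": "drive_tool", "kwargs": {"rows": [{"tx":3.05,"ty":-1.96,"tz":0,"ax":0,"ay":0,"az":0,"claw":8.7},{"tx":3.05,"ty":-1.96,"tz":0,"ax":0,"ay":0,"az":0,"claw":8.7},{"tx":3.05,"ty":-1.96,"tz":0,"ax":0,"ay":0,"az":0,"claw":8.7},{"tx":3.05,"ty":-1.96,"tz":0,"ax":0,"ay":0,"az":0,"claw":8.7},{"tx":3.05,"ty":-1.96,"tz":0,"ax":0,"ay":0,"az":0,"claw":8.7},{"tx":3.05,"ty":-1.96,"tz":0,"ax":0,"ay":0,"az":0,"claw":8.7},{"tx":3.05,"ty":-1.96,"tz":0,"ax":0,"ay":0,"az":0,"claw":8.7},{"tx":3.05,"ty":-1.96,"tz":0,"ax":0,"ay":0,"az":0,"claw":8.7}]}}

```text
time_s: 1.77
tcp_pos: [0.3099, 0.3109, 0.2223]
ee_rot: [[-0.234, -0.972, -0.0], [-0.972, 0.234, -0.0], [0.001, 0.0, -1.0]]
wrist_force: [0.5, 0.1, 0.0]
gripper_width: 1.002
gripper_force: 0.0
```

>>> {"fn": "drive_tool", "kwargs": {"rows": [{"tx":3.05,"ty":-1.96,"tz":0,"ax":0,"ay":0,"az":0,"claw":8.7},{"tx":3.05,"ty":-1.96,"tz":0,"ax":0,"ay":0,"az":0,"claw":8.7},{"tx":3.05,"ty":-1.96,"tz":0,"ax":0,"ay":0,"az":0,"claw":8.7},{"tx":3.05,"ty":-1.96,"tz":0,"ax":0,"ay":0,"az":0,"claw":8.7},{"tx":3.05,"ty":-1.96,"tz":0,"ax":0,"ay":0,"az":0,"claw":8.7},{"tx":3.05,"ty":-1.96,"tz":0,"ax":0,"ay":0,"az":0,"claw":8.7},{"tx":3.05,"ty":-1.96,"tz":0,"ax":0,"ay":0,"az":0,"claw":8.7},{"tx":3.05,"ty":-1.96,"tz":0,"ax":0,"ay":0,"az":0,"claw":8.7}]}}

```text
time_s: 2.43
tcp_pos: [0.405, 0.0372, 0.2226]
ee_rot: [[-0.234, -0.972, 0.0], [-0.972, 0.234, 0.0], [-0.0, -0.0, -1.0]]
wrist_force: [0.4, 1.1, -0.2]
gripper_width: 0.999
gripper_force: 0.0
```

>>> {"fn": "drive_tool", "kwargs": {"rows": [{"tx":3.05,"ty":-1.96,"tz":0,"ax":0,"ay":0,"az":0,"claw":8.7},{"tx":3.05,"ty":-1.96,"tz":0,"ax":0,"ay":0,"az":0,"claw":8.7},{"tx":3.05,"ty":-1.96,"tz":0,"ax":0,"ay":0,"az":0,"claw":8.7},{"tx":3.05,"ty":-1.96,"tz":0,"ax":0,"ay":0,"az":0,"claw":8.7},{"tx":3.05,"ty":-1.96,"tz":0,"ax":0,"ay":0,"az":0,"claw":8.7},{"tx":3.05,"ty":-1.96,"tz":0,"ax":0,"ay":0,"az":0,"claw":8.7},{"tx":3.05,"ty":-1.96,"tz":0,"ax":0,"ay":0,"az":0,"claw":8.7},{"tx":3.05,"ty":-1.96,"tz":0,"ax":0,"ay":0,"az":0,"claw":8.7},{"tx":0,"ty":0,"tz":0,"ax":0,"ay":0,"az":0,"claw":8.7},{"tx":0,"ty":0,"tz":0,"ax":0,"ay":0,"az":0,"claw":8.7}]}}

```text
time_s: 3.27
tcp_pos: [0.5, -0.2365, 0.2212]
ee_rot: [[-0.238, -0.971, -0.002], [-0.971, 0.238, 0.001], [-0.0, 0.002, -1.0]]
wrist_force: [0.7, 0.9, -0.3]
gripper_width: 1.003
gripper_force: 0.0
```

```bash
python3 - <<'E'
from h import *
s=sense();a,d=capture("wrist");np.savez("w1.npz",a=a,d=d)
print(s["time_s"],s["tcp_pos"],s["ee_rot"],s["joints"],s["wrist_force"])
cv2.imwrite("pics/w1.png",cv2.resize(a[:,:,::-1],(768,576)))
E
```

```text
3.2667 [ 0.5    -0.2365  0.2212] [[-0.238  -0.9713 -0.0024]
 [-0.9713  0.238   0.0007]
 [-0.0001  0.0024 -1.    ]] [ -8.5336  15.1834  -9.7886  -0.0204 -65.1672  -5.2258] [ 0.7127  0.8855 -0.2574]
```

View pics/w1.png

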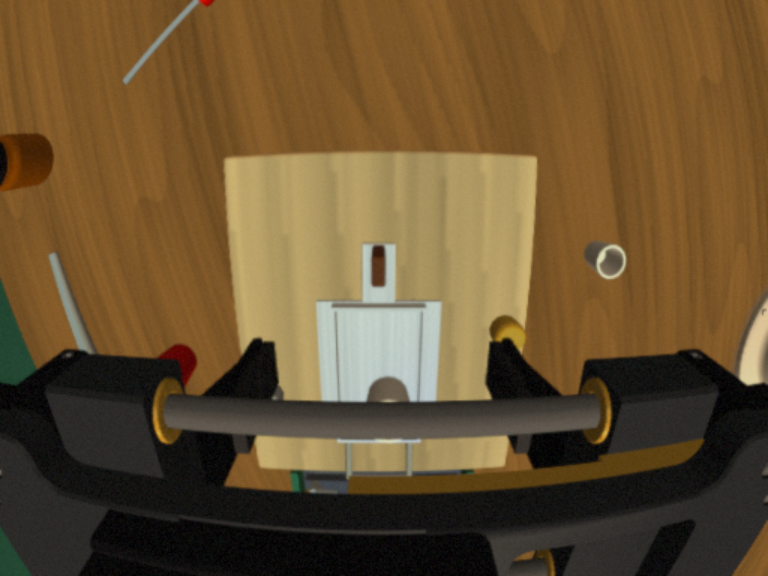

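The wrist view shows the tab at (378,265) on the centre line, the tray straight ahead, and the pot at (508,333). Refining the tab's position now.

```bash
cat >> h.py <<'E'
O=np.array([.5514,-.0284,0]);ang=np.radians(76.4)
X=np.array([np.cos(ang),np.sin(ang),0]);Y=np.array([-X[1],X[0],0])
def st(p):
    p=np.asarray(p)-O;return np.stack([p@X,p@Y,p[...,2]],-1)
def wcloud(d,s):
    c=camera_params("wrist");K=c["intrinsics"];v,u=np.mgrid[:384,:512]
    x=(u-K[0,2])/K[0,0];y=(v-K[1,2])/K[1,1];r=np.hypot(x,y)+1e-9
    k=np.tan(np.minimum(r,1.5))/r
    P=np.stack([x*k*d,y*k*d,d],-1);T=c["tool_from_camera"]
    P=P@T[:3,:3].T+T[:3,3]
    return P@s["ee_rot"].T+s["tcp_pos"]
E
python3 - <<'E'
from h import *
f=np.load("w1.npz");a=f["a"];s=sense();W=st(wcloud(f["d"],s))
z=W[...,2];print("board z",np.median(z[130:150,170:230]),np.median(z[110:130,260:340]))
h=cv2.cvtColor(a,cv2.COLOR_RGB2HSV)
m=np.zeros(z.shape,bool);m[155:200,238:268]=1
t=m&(z>.078)&(z<.1);p=W[t];print("tab",len(p),np.median(p,0),p.min(0),p.max(0))
print("tcp st",st(s["tcp_pos"]))
# tray flange back edge & sides: white pixels
w=(h[...,1]<60)&(h[...,2]>140)&(z>.04)&(z<.065);w[:195]=0;w[260:]=0
for v in(210,220,230,240,250):
    q=np.where(w[v,180:330])[0]+180
    print(v,W[v,q.min()],W[v,q.max()])
# board left/right edges at rows
for v in(130,170,200):
    q=np.where((np.abs(z[v]-.04)<.008))[0];print(v,W[v,q.min()],W[v,q.max()])
E
```

```text
board z 0.04078308187401916 0.040716412638961835
tab 202 [-0.2188 -0.0026  0.0893] [-0.2283 -0.0068  0.0788] [-0.2065  0.0015  0.091 ]
tcp st [-0.2134  0.0016  0.2215]
210 [-0.1699 -0.0527  0.0494] [-0.1665  0.0476  0.0413]
220 [-0.1567 -0.0522  0.0492] [-0.1527  0.0483  0.0403]
230 [-0.1427 -0.0531  0.0481] [-0.1395  0.0475  0.0417]
240 [-0.1287 -0.0527  0.0479] [-0.1284  0.046   0.048 ]
250 [-0.1145 -0.0534  0.0484] [-0.1103  0.0476  0.0411]
130 [-0.2679 -0.1253  0.0397] [-0.267   0.1221  0.0396]
170 [-0.2183 -0.1252  0.0394] [-0.2182  0.216   0.0349]
200 [-0.1796 -0.1246  0.0406] [-0.1786  0.1223  0.0401]
```

```bash
python3 - <<'E'
from h import *
f=np.load("p0.npz")
for n,k in(("top","e"),("scene","d")):
    W=st(cloud(f[k],n));x,y,z=W[...,0],W[...,1],W[...,2]
    b1=(x>-.29)&(x<-.02)&(abs(y)>.06)&(abs(y)<.085)&(abs(z-.041)<.006)
    A=np.c_[x[b1],y[b1],np.ones(b1.sum())];c=np.linalg.lstsq(A,z[b1],rcond=None)[0]
    for x0,x1 in((.02,.07),(.07,.12),(.12,.16)):
        m=(x>x0)&(x<x1)&(abs(y)<.035)&(z>.035)&(z<.065)
        print(n,c,"bed",m.sum(),np.median(z[m]),"above board plane",np.median((z-c[0]*0-c[1]*y-c[2])[m]), np.percentile(z[m],[10,90]))
    for s in(-1,1):   # lips
        m=(x>.04)&(x<.2)&(y*s>.03)&(y*s<.07)&(z>.062)&(z<.08);print(" lip",s,m.sum(),np.median(z[m]),np.percentile(y[m],[3,97]))
    m=(abs(y)<.03)&(x>.15)&(z>.075)&(z<.1);print(" stop top",m.sum(),np.median(z[m]),np.percentile(x[m],[2,50,98]))
E
```

```text
top [0.0005 0.0008 0.0412] bed 668 0.05313398257989331 above board plane 0.011908327666383379 [0.0504 0.0557]
top [0.0005 0.0008 0.0412] bed 659 0.05329801588459021 above board plane 0.01207608785221096 [0.0505 0.0561]
top [0.0005 0.0008 0.0412] bed 523 0.05305241026384086 above board plane 0.011839381490005546 [0.0504 0.056 ]
 lip -1 688 0.0731586052846136 [-0.0625 -0.0421]
 lip 1 677 0.07341159581880574 [0.0422 0.0624]
 stop top 209 0.08885123589626154 [0.1779 0.1857 0.1954]
scene [-0.0002  0.001   0.0393] bed 525 0.05136665801868399 above board plane 0.012075951992667693 [0.0504 0.0523]
scene [-0.0002  0.001   0.0393] bed 523 0.05134572548825424 above board plane 0.012052614889770961 [0.0503 0.0524]
scene [-0.0002  0.001   0.0393] bed 421 0.05138788215677346 above board plane 0.012110931532864314 [0.0505 0.0524]
 lip -1 1472 0.07086915844630512 [-0.064  -0.0397]
 lip 1 982 0.07080586185753693 [0.0403 0.0621]
 stop top 287 0.08704430073445421 [0.1793 0.1861 0.1966]
```

>>> {"fn": "drive_tool", "kwargs": {"rows": [{"tx":0.1,"ty":-0.1,"tz":2,"ax":0,"ay":0,"az":0,"claw":8.7},{"tx":0.1,"ty":-0.1,"tz":2,"ax":0,"ay":0,"az":0,"claw":8.7},{"tx":0.1,"ty":-0.1,"tz":2,"ax":0,"ay":0,"az":0,"claw":8.7},{"tx":0,"ty":0,"tz":2,"ax":0,"ay":0,"az":0,"claw":6},{"tx":0,"ty":0,"tz":2,"ax":0,"ay":0,"az":0,"claw":5},{"tx":0,"ty":0,"tz":2,"ax":0,"ay":0,"az":0,"claw":4},{"tx":0,"ty":0,"tz":2,"ax":0,"ay":0,"az":0,"claw":4},{"tx":0,"ty":0,"tz":1.5,"ax":0,"ay":0,"az":0,"claw":4},{"tx":0,"ty":0,"tz":0.7,"ax":0,"ay":0,"az":0,"claw":4},{"tx":0,"ty":0,"tz":0,"ax":0,"ay":0,"az":0,"claw":4}]}}

```text
time_s: 4.15
tcp_pos: [0.5012, -0.2373, 0.0593]
ee_rot: [[-0.233, -0.972, -0.004], [-0.972, 0.233, 0.001], [0.0, 0.004, -1.0]]
wrist_force: [-0.0, 0.2, 0.4]
gripper_width: 0.554
gripper_force: 0.0
```

```bash
python3 - <<'E'
from h import *
s=sense();a,d=capture("wrist");np.savez("w2.npz",a=a,d=d)
print(s["time_s"],s["tcp_pos"],st(s["tcp_pos"]),s["wrist_force"],s["gripper_width"])
cv2.imwrite("pics/w2.png",a[:,:,::-1])
E
```

```text
4.15 [ 0.5012 -0.2373  0.0593] [-0.2148 -0.0004  0.0593] [-0.0396  0.213   0.3923] 0.5541999727674025
```

View pics/w2.png

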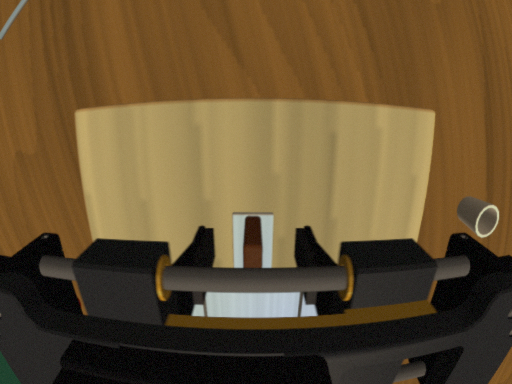

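Tab at (253,240) is centred between the fingers. Both cameras put the bed 12.0 mm above the board, the rails centred on y=0 in my frame, and the stop face at about 0.179. Closing the gripper.

>>> {"fn": "drive_tool", "kwargs": {"rows": [{"tx":0.15,"ty":0,"tz":0,"ax":0,"ay":0,"az":0,"claw":3},{"tx":0,"ty":0,"tz":0,"ax":0,"ay":0,"az":0,"claw":2},{"tx":0,"ty":0,"tz":0,"ax":0,"ay":0,"az":0,"claw":1.4},{"tx":0,"ty":0,"tz":0,"ax":0,"ay":0,"az":0,"claw":0.9},{"tx":0,"ty":0,"tz":0,"ax":0,"ay":0,"az":0,"claw":0.6},{"tx":0,"ty":0,"tz":0,"ax":0,"ay":0,"az":0,"claw":0.6},{"tx":0,"ty":0,"tz":0,"ax":0,"ay":0,"az":0,"claw":0.6},{"tx":0,"ty":0,"tz":0,"ax":0,"ay":0,"az":0,"claw":0.6}]}}

```text
time_s: 4.87
tcp_pos: [0.5019, -0.2401, 0.0608]
ee_rot: [[-0.235, -0.972, -0.0], [-0.972, 0.235, 0.0], [0.0, 0.0, -1.0]]
wrist_force: [-1.4, -0.3, 2.5]
gripper_width: 0.113
gripper_force: 30.0
```

```bash
cat > s.py <<'E'
from h import *
s=sense();print("t %.2f st(mm)"%s["time_s"],st(s["tcp_pos"])*1000,"F st",st(s["wrist_force"]+O),"M",s["moment"],"g",s["gripper_width"],s["gripper_force"],"yaw",np.degrees(np.arctan2(s["ee_rot"][0,1]*-1,s["ee_rot"][1,1])))
E
python3 s.py
```

```text
t 4.87 st(mm) [-217.4172   -1.6886   60.8229] F st [-0.6437  1.3259  2.5433] M [ 0.2145  0.3955 -0.0762] g 0.11309589790317784 29.999245069921017 yaw 76.42123282212064
```

>>> {"fn": "drive_tool", "kwargs": {"rows": [{"tx":-0.2,"ty":0,"tz":0,"ax":0,"ay":0,"az":0,"claw":0.6},{"tx":-0.3,"ty":0,"tz":0,"ax":0,"ay":0,"az":0,"claw":0.6},{"tx":-0.3,"ty":0.03,"tz":0,"ax":0,"ay":0,"az":0,"claw":0.6},{"tx":-0.3,"ty":0.03,"tz":0,"ax":0,"ay":0,"az":0,"claw":0.6},{"tx":-0.3,"ty":0.03,"tz":0,"ax":0,"ay":0,"az":0,"claw":0.6},{"tx":-0.3,"ty":0.03,"tz":0,"ax":0,"ay":0,"az":0,"claw":0.6},{"tx":-0.3,"ty":0.03,"tz":0,"ax":0,"ay":0,"az":0,"claw":0.6},{"tx":-0.3,"ty":0,"tz":0,"ax":0,"ay":0,"az":0,"claw":0.6}]}}

```text
time_s: 5.53
tcp_pos: [0.5064, -0.2181, 0.0609]
ee_rot: [[-0.234, -0.972, 0.001], [-0.972, 0.234, -0.001], [0.001, -0.001, -1.0]]
wrist_force: [-0.7, -4.7, 2.4]
gripper_width: 0.112
gripper_force: 30.0
```

```bash
python3 s.py
```

```text
t 5.53 st(mm) [-194.9884   -0.8751   60.8554] F st [-4.7532 -0.3885  2.3748] M [-1.3922  0.2184 -0.0056] g 0.11228655915020075 30.00097441021353 yaw 76.45492400714603
```

>>> {"fn": "drive_tool", "kwargs": {"rows": [{"tx":-0.2,"ty":0.02,"tz":-0.05,"ax":0,"ay":0,"az":0,"claw":0.6},{"tx":-0.2,"ty":0.02,"tz":-0.07,"ax":0,"ay":0,"az":0,"claw":0.6},{"tx":-0.2,"ty":0.02,"tz":-0.08,"ax":0,"ay":0,"az":0,"claw":0.6},{"tx":-0.2,"ty":0,"tz":-0.08,"ax":0,"ay":0,"az":0,"claw":0.6},{"tx":-0.2,"ty":0,"tz":-0.08,"ax":0,"ay":0,"az":0,"claw":0.6},{"tx":-0.2,"ty":0,"tz":-0.08,"ax":0,"ay":0,"az":0,"claw":0.6}]}}

```text
time_s: 6.03
tcp_pos: [0.5077, -0.2053, 0.0645]
ee_rot: [[-0.235, -0.972, -0.002], [-0.972, 0.235, 0.0], [0.0, 0.002, -1.0]]
wrist_force: [-0.2, -3.3, -3.5]
gripper_width: 0.112
gripper_force: 30.0
```

```bash
python3 s.py
```

```text
t 6.03 st(mm) [-182.2263    0.8456   64.5154] F st [-3.235  -0.586  -3.4895] M [-0.9818  0.1178 -0.062 ] g 0.11219252167599023 29.99884206801653 yaw 76.43385546596178
```

>>> {"fn": "drive_tool", "kwargs": {"rows": [{"tx":-0.2,"ty":-0.02,"tz":-0.08,"ax":0,"ay":0,"az":0,"claw":0.6},{"tx":-0.2,"ty":-0.02,"tz":-0.08,"ax":0,"ay":0,"az":0,"claw":0.6},{"tx":-0.2,"ty":-0.02,"tz":-0.08,"ax":0,"ay":0,"az":0,"claw":0.6},{"tx":-0.2,"ty":0,"tz":-0.08,"ax":0,"ay":0,"az":0,"claw":0.6},{"tx":-0.2,"ty":0,"tz":-0.08,"ax":0,"ay":0,"az":0,"claw":0.6},{"tx":-0.2,"ty":0,"tz":-0.08,"ax":0,"ay":0,"az":0,"claw":0.6}]}}

```text
time_s: 6.53
tcp_pos: [0.5117, -0.1938, 0.0698]
ee_rot: [[-0.235, -0.972, -0.0], [-0.972, 0.235, 0.0], [0.0, 0.0, -1.0]]
wrist_force: [-0.9, -3.7, -4.6]
gripper_width: 0.113
gripper_force: 30.0
```

```bash
python3 s.py
```

```text
t 6.53 st(mm) [-170.1038   -0.3514   69.8213] F st [-3.8128 -0.0104 -4.6003] M [-1.0443  0.23    0.0389] g 0.11328209176511521 29.999521477147937 yaw 76.43390502320952
```

>>> {"fn": "drive_tool", "kwargs": {"rows": [{"tx":-0.2,"ty":0,"tz":-0.08,"ax":0,"ay":0,"az":0,"claw":0.6},{"tx":-0.2,"ty":0,"tz":-0.08,"ax":0,"ay":0,"az":0,"claw":0.6},{"tx":-0.2,"ty":0,"tz":-0.08,"ax":0,"ay":0,"az":0,"claw":0.6},{"tx":-0.15,"ty":0,"tz":-0.05,"ax":0,"ay":0,"az":0,"claw":0.6},{"tx":0,"ty":0,"tz":0,"ax":0,"ay":0,"az":0,"claw":0.6},{"tx":0,"ty":0,"tz":0,"ax":0,"ay":0,"az":0,"claw":0.6}]}}

```text
time_s: 7.03
tcp_pos: [0.5139, -0.1861, 0.0727]
ee_rot: [[-0.235, -0.972, 0.001], [-0.972, 0.235, 0.001], [-0.001, -0.001, -1.0]]
wrist_force: [0.3, 1.2, -3.3]
gripper_width: 0.105
gripper_force: 30.0
```

```bash
python3 s.py; python3 - <<'E'
from h import *
a,d=capture("scene");np.savez("s3.npz",a=a,d=d)
cv2.imwrite("pics/s3.png",cv2.resize(a[150:290,70:440,::-1],None,fx=2.1,fy=2.1,interpolation=cv2.INTER_CUBIC))
E
```

```text
t 7.03 st(mm) [-162.1048   -0.6166   72.734 ] F st [ 1.2782 -0.0386 -3.3146] M [ 0.1453  0.0036 -0.0102] g 0.104937251095164 30.000463030301034 yaw 76.43486367386105
```

View pics/s3.png

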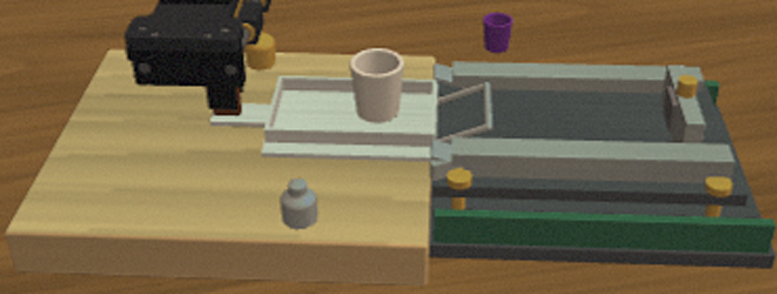

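Picture: the tray's front edge (crop 436,145) is at the step, the nose is between the rails, and the crucible stands at (376,90). Next, the tray's pitch and yaw from depth.

```bash
cat > pitch.py <<'E'
from h import *
import sys
s=sense();a,d=capture("scene")
ox=float(sys.argv[1])/1000
W=st(cloud(d,"scene"));x,y,z=[W[...,i] for i in range(3)]
for nm,m in(("near flange",(x>ox-.06)&(x<ox+.06)&(y<-.039)&(y>-.048)),("floor",(x>ox-.058)&(x<ox-.025)&(abs(y)<.025))):
    m&=(z>.04)&(z<.075)
    zz=z[m]; 
    for _ in range(3):
        A=np.c_[x[m]-ox,np.ones(m.sum())];c=np.linalg.lstsq(A,z[m],rcond=None)[0];m&=abs(z-c[0]*(x-ox)-c[1])<.0025
    print(nm,m.sum(),"slope",c[0],"z",c[1]+.0007)
E
python3 pitch.py -62; sed -i 's/capture("scene")/(None,np.load("s3.npz")["d"])/' /dev/null
```

```text
near flange 242 slope -0.0016147264654709562 z 0.05953158704889342
floor 293 slope 0.005043609730774911 z 0.059952493722841255sed: couldn't edit /dev/null: not a regular file
```

Level and at bed height (flange top 59.7 mm, and on the bed it should be 60). Sliding in.

>>> {"fn": "drive_tool", "kwargs": {"rows": [{"tx":-0.2,"ty":0.02,"tz":0,"ax":0,"ay":0,"az":0,"claw":0.6},{"tx":-0.2,"ty":0.02,"tz":0,"ax":0,"ay":0,"az":0,"claw":0.6},{"tx":-0.2,"ty":0,"tz":0,"ax":0,"ay":0,"az":0,"claw":0.6},{"tx":-0.2,"ty":0,"tz":0,"ax":0,"ay":0,"az":0,"claw":0.6},{"tx":-0.2,"ty":0,"tz":0,"ax":0,"ay":0,"az":0,"claw":0.6}]}}

```text
time_s: 7.55
tcp_pos: [0.5156, -0.1769, 0.0728]
ee_rot: [[-0.235, -0.972, 0.0], [-0.972, 0.235, -0.0], [0.0, -0.0, -1.0]]
wrist_force: [-0.4, -3.2, -1.2]
gripper_width: 0.112
gripper_force: 30.0
```

```bash
python3 s.py
```

```text
t 7.55 st(mm) [-152.7751   -0.1143   72.8274] F st [-3.2127 -0.3176 -1.1592] M [-0.7295  0.1004 -0.0137] g 0.11180694956898202 29.9991869693622 yaw 76.4280017313567
```

>>> {"fn": "drive_tool", "kwargs": {"rows": [{"tx":-0.25,"ty":0,"tz":0,"ax":0,"ay":0,"az":0,"claw":0.6},{"tx":-0.25,"ty":0,"tz":0,"ax":0,"ay":0,"az":0,"claw":0.6},{"tx":-0.25,"ty":0,"tz":0,"ax":0,"ay":0,"az":0,"claw":0.6},{"tx":-0.25,"ty":0,"tz":0,"ax":0,"ay":0,"az":0,"claw":0.6},{"tx":-0.25,"ty":0,"tz":0,"ax":0,"ay":0,"az":0,"claw":0.6},{"tx":-0.25,"ty":0,"tz":0,"ax":0,"ay":0,"az":0,"claw":0.6}]}}

```text
time_s: 8.05
tcp_pos: [0.519, -0.1622, 0.0727]
ee_rot: [[-0.235, -0.972, 0.0], [-0.972, 0.235, -0.0], [0.0, -0.0, -1.0]]
wrist_force: [-0.1, -4.1, -2.0]
gripper_width: 0.114
gripper_force: 30.0
```

```bash
python3 s.py
```

```text
t 8.05 st(mm) [-137.6086   -0.0018   72.742 ] F st [-4.0334 -0.8376 -2.0082] M [-0.8515  0.1681  0.0324] g 0.11365034197735543 29.999119732528925 yaw 76.43675899400091
```

>>> {"fn": "drive_tool", "kwargs": {"rows": [{"tx":-0.25,"ty":0,"tz":0,"ax":0,"ay":0,"az":0,"claw":0.6},{"tx":-0.25,"ty":0,"tz":0,"ax":0,"ay":0,"az":0,"claw":0.6},{"tx":-0.25,"ty":0,"tz":0,"ax":0,"ay":0,"az":0,"claw":0.6},{"tx":-0.25,"ty":0,"tz":0,"ax":0,"ay":0,"az":0,"claw":0.6},{"tx":-0.25,"ty":0,"tz":0,"ax":0,"ay":0,"az":0,"claw":0.6},{"tx":-0.25,"ty":0,"tz":0,"ax":0,"ay":0,"az":0,"claw":0.6}]}}

```text
time_s: 8.55
tcp_pos: [0.5226, -0.1476, 0.0727]
ee_rot: [[-0.235, -0.972, 0.0], [-0.972, 0.235, -0.0], [0.0, -0.0, -1.0]]
wrist_force: [-1.4, -3.5, -1.0]
gripper_width: 0.114
gripper_force: 30.0
```

```bash
python3 s.py; python3 pitch.py -22
```

```text
t 8.55 st(mm) [-122.6129    0.0077   72.7348] F st [-3.7368  0.5481 -0.9609] M [-0.9526  0.2433  0.0047] g 0.11445752070397058 29.99917482957244 yaw 76.4345060683994
near flange 104 slope 0.07746436755553576 z 0.06132684570261332
floor 287 slope -0.0009673424112070445 z 0.05980687968522818
```

>>> {"fn": "drive_tool", "kwargs": {"rows": [{"tx":-0.25,"ty":0,"tz":0,"ax":0,"ay":0,"az":0,"claw":0.6},{"tx":-0.25,"ty":0,"tz":0,"ax":0,"ay":0,"az":0,"claw":0.6},{"tx":-0.25,"ty":0,"tz":0,"ax":0,"ay":0,"az":0,"claw":0.6},{"tx":-0.25,"ty":0,"tz":0,"ax":0,"ay":0,"az":0,"claw":0.6},{"tx":-0.25,"ty":0,"tz":0,"ax":0,"ay":0,"az":0,"claw":0.6},{"tx":-0.25,"ty":0,"tz":0,"ax":0,"ay":0,"az":0,"claw":0.6}]}}

```text
time_s: 9.1
tcp_pos: [0.5261, -0.133, 0.0727]
ee_rot: [[-0.235, -0.972, 0.0], [-0.972, 0.235, -0.0], [0.0, -0.0, -1.0]]
wrist_force: [-0.9, -4.0, 0.5]
gripper_width: 0.113
gripper_force: 30.0
```

```bash
python3 s.py
```

```text
t 9.10 st(mm) [-107.6472    0.005    72.7409] F st [-4.1315 -0.0803  0.535 ] M [-1.0474  0.2254  0.05  ] g 0.11345250368062999 29.999314080923796 yaw 76.43307400319338
```

>>> {"fn": "drive_tool", "kwargs": {"rows": [{"tx":-0.25,"ty":0,"tz":0,"ax":0,"ay":0,"az":0,"claw":0.6},{"tx":-0.25,"ty":0,"tz":0,"ax":0,"ay":0,"az":0,"claw":0.6},{"tx":-0.25,"ty":0,"tz":0,"ax":0,"ay":0,"az":0,"claw":0.6},{"tx":-0.25,"ty":0,"tz":0,"ax":0,"ay":0,"az":0,"claw":0.6},{"tx":-0.25,"ty":0,"tz":0,"ax":0,"ay":0,"az":0,"claw":0.6},{"tx":-0.25,"ty":0,"tz":0,"ax":0,"ay":0,"az":0,"claw":0.6}]}}

```text
time_s: 9.6
tcp_pos: [0.5296, -0.1185, 0.0728]
ee_rot: [[-0.235, -0.972, 0.0], [-0.972, 0.235, -0.0], [0.0, -0.0, -1.0]]
wrist_force: [-1.9, -5.5, 1.8]
gripper_width: 0.109
gripper_force: 30.0
```

```bash
python3 s.py
```

```text
t 9.60 st(mm) [-92.6716   0.0109  72.7634] F st [-5.827   0.5586  1.8277] M [-1.254   0.22    0.0055] g 0.10877077249639022 29.999422458931804 yaw 76.43417899393734
```

>>> {"fn": "drive_tool", "kwargs": {"rows": [{"tx":-0.2,"ty":0,"tz":-0.02,"ax":0,"ay":0,"az":0,"claw":0.6},{"tx":-0.2,"ty":0,"tz":-0.01,"ax":0,"ay":0,"az":0,"claw":0.6},{"tx":-0.2,"ty":0,"tz":0,"ax":0,"ay":0,"az":0,"claw":0.6},{"tx":-0.2,"ty":0,"tz":0,"ax":0,"ay":0,"az":0,"claw":0.6},{"tx":-0.2,"ty":0,"tz":0,"ax":0,"ay":0,"az":0,"claw":0.6}]}}

```text
time_s: 10.02
tcp_pos: [0.5318, -0.1087, 0.0729]
ee_rot: [[-0.235, -0.972, -0.0], [-0.972, 0.235, 0.0], [0.0, 0.0, -1.0]]
wrist_force: [-0.0, -3.8, 0.2]
gripper_width: 0.112
gripper_force: 30.0
```

```bash
python3 s.py
```

```text
t 10.02 st(mm) [-82.6332   0.1243  72.9083] F st [-3.6846 -0.8486  0.187 ] M [-1.1527  0.1948  0.0397] g 0.11186439161084233 29.998878641054034 yaw 76.43046038719969
```

Better. Continue; tray is at about x=+17.

>>> {"fn": "drive_tool", "kwargs": {"rows": [{"tx":-0.25,"ty":0,"tz":0,"ax":0,"ay":0,"az":0,"claw":0.6},{"tx":-0.25,"ty":0,"tz":-0.01,"ax":0,"ay":0,"az":0,"claw":0.6},{"tx":-0.25,"ty":0,"tz":0,"ax":0,"ay":0,"az":0,"claw":0.6},{"tx":-0.25,"ty":0,"tz":0,"ax":0,"ay":0,"az":0,"claw":0.6},{"tx":-0.25,"ty":0,"tz":-0.01,"ax":0,"ay":0,"az":0,"claw":0.6},{"tx":-0.25,"ty":0,"tz":0,"ax":0,"ay":0,"az":0,"claw":0.6}]}}

```text
time_s: 10.52
tcp_pos: [0.5353, -0.0939, 0.073]
ee_rot: [[-0.235, -0.972, -0.0], [-0.972, 0.235, 0.0], [-0.0, 0.0, -1.0]]
wrist_force: [-0.5, -3.7, -0.4]
gripper_width: 0.112
gripper_force: 30.0
```

```bash
python3 s.py
```

```text
t 10.52 st(mm) [-67.4824   0.1977  73.0059] F st [-3.6819 -0.3258 -0.4142] M [-1.0053  0.1689  0.0087] g 0.11198141596042564 29.998967573046684 yaw 76.42903454005956
```

>>> {"fn": "drive_tool", "kwargs": {"rows": [{"tx":-0.25,"ty":0,"tz":0,"ax":0,"ay":0,"az":0,"claw":0.6},{"tx":-0.25,"ty":0,"tz":0,"ax":0,"ay":0,"az":0,"claw":0.6},{"tx":-0.25,"ty":0,"tz":0,"ax":0,"ay":0,"az":0,"claw":0.6},{"tx":-0.25,"ty":0,"tz":0,"ax":0,"ay":0,"az":0,"claw":0.6},{"tx":-0.25,"ty":0,"tz":0,"ax":0,"ay":0,"az":0,"claw":0.6},{"tx":-0.25,"ty":0,"tz":0,"ax":0,"ay":0,"az":0,"claw":0.6}]}}

```text
time_s: 11.02
tcp_pos: [0.5389, -0.0794, 0.073]
ee_rot: [[-0.235, -0.972, -0.0], [-0.972, 0.235, 0.0], [-0.0, 0.0, -1.0]]
wrist_force: [-0.6, -3.7, -0.2]
gripper_width: 0.106
gripper_force: 30.0
```

```bash
python3 s.py; python3 pitch.py 47
```

```text
t 11.02 st(mm) [-52.5504   0.184   73.0482] F st [-3.7277 -0.272  -0.2371] M [-0.8849  0.1725 -0.007 ] g 0.10550430814739294 29.998825108632445 yaw 76.43266118074389
near flange 103 slope 0.05731526316931556 z 0.07039502739849665
floor 290 slope 0.0021167092971571067 z 0.06014878217399052
```

>>> {"fn": "drive_tool", "kwargs": {"rows": [{"tx":-0.25,"ty":0,"tz":0,"ax":0,"ay":0,"az":0,"claw":0.6},{"tx":-0.25,"ty":0,"tz":0,"ax":0,"ay":0,"az":0,"claw":0.6},{"tx":-0.25,"ty":0,"tz":0,"ax":0,"ay":0,"az":0,"claw":0.6},{"tx":-0.25,"ty":0,"tz":0,"ax":0,"ay":0,"az":0,"claw":0.6},{"tx":-0.25,"ty":0,"tz":0,"ax":0,"ay":0,"az":0,"claw":0.6}]}}

```text
time_s: 11.48
tcp_pos: [0.5418, -0.0673, 0.0731]
ee_rot: [[-0.235, -0.972, -0.0], [-0.972, 0.235, 0.0], [-0.0, 0.0, -1.0]]
wrist_force: [-0.5, -2.3, -2.0]
gripper_width: 0.114
gripper_force: 30.0
```

```bash
python3 s.py
```

```text
t 11.48 st(mm) [-40.056    0.1517  73.0878] F st [-2.396  -0.0538 -1.9647] M [-0.802  0.161  0.054] g 0.11371368850403182 29.99904016032815 yaw 76.43154849416344
```

>>> {"fn": "drive_tool", "kwargs": {"rows": [{"tx":-0.1,"ty":0,"tz":0,"ax":0,"ay":0,"az":0,"claw":0.6},{"tx":-0.1,"ty":0,"tz":0,"ax":0,"ay":0,"az":0,"claw":0.6},{"tx":-0.1,"ty":0,"tz":0,"ax":0,"ay":0,"az":0,"claw":0.6}]}}

```text
time_s: 11.73
tcp_pos: [0.5425, -0.0645, 0.0731]
ee_rot: [[-0.235, -0.972, -0.0], [-0.972, 0.235, -0.0], [0.0, 0.0, -1.0]]
wrist_force: [-0.1, -2.3, -2.0]
gripper_width: 0.113
gripper_force: 30.0
```

```bash
python3 s.py
```

```text
t 11.73 st(mm) [-37.2151   0.1515  73.1044] F st [-2.2677 -0.4191 -2.035 ] M [-0.8029  0.1542 -0.001 ] g 0.11273321204294875 29.999122777953744 yaw 76.43405847321502
```

>>> {"fn": "drive_tool", "kwargs": {"rows": [{"tx":-0.1,"ty":0,"tz":0.01,"ax":0,"ay":0,"az":0,"claw":0.6},{"tx":-0.1,"ty":0,"tz":0,"ax":0,"ay":0,"az":0,"claw":0.6},{"tx":-0.1,"ty":0,"tz":0,"ax":0,"ay":0,"az":0,"claw":0.6},{"tx":-0.1,"ty":0,"tz":0,"ax":0,"ay":0,"az":0,"claw":0.6}]}}

```text
time_s: 12.07
tcp_pos: [0.5435, -0.0607, 0.0731]
ee_rot: [[-0.235, -0.972, -0.0], [-0.972, 0.235, -0.0], [0.0, -0.0, -1.0]]
wrist_force: [-1.5, -1.6, -1.0]
gripper_width: 0.115
gripper_force: 30.0
```

```bash
python3 s.py
```

```text
t 12.07 st(mm) [-33.2942   0.0967  73.0826] F st [-1.9486  1.0593 -0.9739] M [-0.8405  0.1963  0.0576] g 0.1147673732726699 29.999354076571763 yaw 76.42805800394085
```

>>> {"fn": "drive_tool", "kwargs": {"rows": [{"tx":-0.1,"ty":0,"tz":0,"ax":0,"ay":0,"az":0,"claw":0.6},{"tx":-0.1,"ty":0,"tz":0,"ax":0,"ay":0,"az":0,"claw":0.6},{"tx":-0.1,"ty":0,"tz":0,"ax":0,"ay":0,"az":0,"claw":0.6}]}}

```text
time_s: 12.32
tcp_pos: [0.5442, -0.0578, 0.0731]
ee_rot: [[-0.235, -0.972, -0.0], [-0.972, 0.235, -0.0], [0.0, -0.0, -1.0]]
wrist_force: [-0.9, -3.8, -1.4]
gripper_width: 0.113
gripper_force: 30.0
```

```bash
python3 s.py
```

```text
t 12.32 st(mm) [-30.2476   0.0782  73.0597] F st [-3.8871  0.0225 -1.4015] M [-0.8806  0.166  -0.0114] g 0.11307876419026419 29.999061841517687 yaw 76.43390419225912
```

>>> {"fn": "drive_tool", "kwargs": {"rows": [{"tx":-0.05,"ty":0,"tz":0,"ax":0,"ay":0,"az":0,"claw":0.6},{"tx":-0.05,"ty":0,"tz":0,"ax":0,"ay":0,"az":0,"claw":0.6},{"tx":-0.05,"ty":0,"tz":0,"ax":0,"ay":0,"az":0,"claw":0.6}]}}

```text
time_s: 12.57
tcp_pos: [0.5446, -0.0564, 0.0731]
ee_rot: [[-0.235, -0.972, 0.0], [-0.972, 0.235, -0.0], [0.0, -0.0, -1.0]]
wrist_force: [-0.2, -3.9, -0.8]
gripper_width: 0.113
gripper_force: 30.0
```

>>> {"fn": "drive_tool", "kwargs": {"rows": [{"tx":-0.05,"ty":0,"tz":0,"ax":0,"ay":0,"az":0,"claw":0.6},{"tx":-0.05,"ty":0,"tz":0,"ax":0,"ay":0,"az":0,"claw":0.6}]}}

```text
time_s: 12.73
tcp_pos: [0.5448, -0.0554, 0.0731]
ee_rot: [[-0.235, -0.972, -0.0], [-0.972, 0.235, -0.0], [0.0, 0.0, -1.0]]
wrist_force: [-0.5, -2.8, -0.5]
gripper_width: 0.114
gripper_force: 30.0
```

```bash
python3 s.py
```

```text
t 12.73 st(mm) [-27.817    0.0945  73.0549] F st [-2.8651 -0.1596 -0.5399] M [-0.8871  0.2086 -0.0293] g 0.11375430276719382 29.999151416122913 yaw 76.43183093313804
```

>>> {"fn": "drive_tool", "kwargs": {"rows": [{"tx":-0.05,"ty":0,"tz":0,"ax":0,"ay":0,"az":0,"claw":0.6},{"tx":-0.05,"ty":0,"tz":0,"ax":0,"ay":0,"az":0,"claw":0.6}]}}

```text
time_s: 12.9
tcp_pos: [0.545, -0.0545, 0.0731]
ee_rot: [[-0.235, -0.972, -0.0], [-0.972, 0.235, -0.0], [0.0, 0.0, -1.0]]
wrist_force: [-1.0, -2.2, -1.6]
gripper_width: 0.11
gripper_force: 30.0
```

>>> {"fn": "drive_tool", "kwargs": {"rows": [{"tx":-0.05,"ty":0,"tz":0,"ax":0,"ay":0,"az":0,"claw":0.6},{"tx":-0.05,"ty":0,"tz":0,"ax":0,"ay":0,"az":0,"claw":0.6}]}}

```text
time_s: 13.07
tcp_pos: [0.5452, -0.0535, 0.0731]
ee_rot: [[-0.235, -0.972, -0.0], [-0.972, 0.235, -0.0], [0.0, 0.0, -1.0]]
wrist_force: [-1.0, -3.7, -1.9]
gripper_width: 0.111
gripper_force: 30.0
```

```bash
python3 s.py
```

```text
t 13.07 st(mm) [-25.8596   0.1141  73.063 ] F st [-3.8647  0.1282 -1.8531] M [-1.0638  0.1683  0.0047] g 0.11145203752485511 29.99926809221506 yaw 76.43087047395923
```

>>> {"fn": "drive_tool", "kwargs": {"rows": [{"tx":-0.05,"ty":0,"tz":0,"ax":0,"ay":0,"az":0,"claw":0.6},{"tx":-0.05,"ty":0,"tz":0,"ax":0,"ay":0,"az":0,"claw":0.6}]}}

```text
time_s: 13.23
tcp_pos: [0.5454, -0.0526, 0.0731]
ee_rot: [[-0.235, -0.972, -0.0], [-0.972, 0.235, -0.0], [0.0, 0.0, -1.0]]
wrist_force: [-1.2, -3.5, -1.3]
gripper_width: 0.114
gripper_force: 30.0
```

>>> {"fn": "drive_tool", "kwargs": {"rows": [{"tx":-0.05,"ty":0,"tz":0,"ax":0,"ay":0,"az":0,"claw":0.6},{"tx":-0.03,"ty":0,"tz":0,"ax":0,"ay":0,"az":0,"claw":0.6}]}}

```text
time_s: 13.4
tcp_pos: [0.5456, -0.0518, 0.0731]
ee_rot: [[-0.235, -0.972, -0.0], [-0.972, 0.235, -0.0], [0.0, 0.0, -1.0]]
wrist_force: [-1.1, -4.5, -0.6]
gripper_width: 0.108
gripper_force: 30.0
```

```bash
python3 s.py;python3 - <<'E'
from h import *
a,d=capture("scene")
cv2.imwrite("pics/s5.png",cv2.resize(a[165:270,200:440,::-1],None,fx=3.3,fy=3.3,interpolation=cv2.INTER_CUBIC))
E
```

```text
t 13.40 st(mm) [-24.0908   0.1432  73.0555] F st [-4.6473 -0.0022 -0.619 ] M [-1.1064  0.2557 -0.025 ] g 0.10838227814163659 29.999004090204835 yaw 76.43123443945879
```

View pics/s5.png

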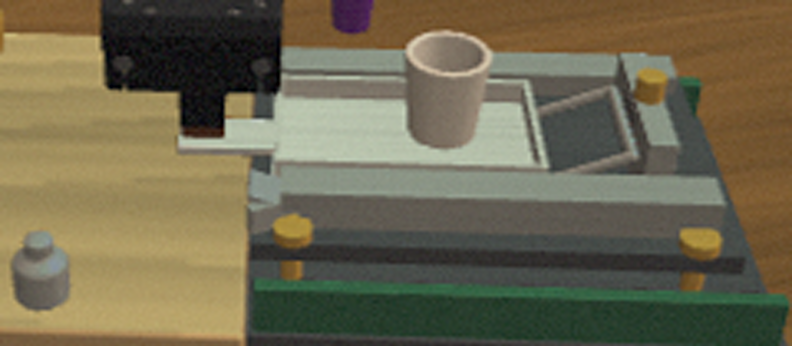

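The nose bar (crop 630,130) is close to or touching the stop face (640,130), with the crucible upright at (445,90). I keep feeling forward.

>>> {"fn": "drive_tool", "kwargs": {"rows": [{"tx":-0.04,"ty":0,"tz":0,"ax":0,"ay":0,"az":0,"claw":0.6},{"tx":-0.04,"ty":0,"tz":0,"ax":0,"ay":0,"az":0,"claw":0.6}]}}

```text
time_s: 13.62
tcp_pos: [0.5457, -0.0511, 0.073]
ee_rot: [[-0.235, -0.972, -0.0], [-0.972, 0.235, -0.0], [0.0, 0.0, -1.0]]
wrist_force: [-0.9, -6.1, -0.4]
gripper_width: 0.114
gripper_force: 30.0
```

>>> {"fn": "drive_tool", "kwargs": {"rows": [{"tx":-0.04,"ty":0,"tz":0,"ax":0,"ay":0,"az":0,"claw":0.6},{"tx":-0.04,"ty":0,"tz":0,"ax":0,"ay":0,"az":0,"claw":0.6}]}}

```text
time_s: 13.78
tcp_pos: [0.5457, -0.051, 0.0731]
ee_rot: [[-0.234, -0.972, -0.001], [-0.972, 0.234, -0.001], [0.001, 0.001, -1.0]]
wrist_force: [-0.8, -8.7, -0.2]
gripper_width: 0.116
gripper_force: 30.0
```

```bash
python3 s.py
```

```text
t 13.78 st(mm) [-23.263    0.2186  73.0699] F st [-8.685  -1.2812 -0.2345] M [-2.5226  0.2161  0.0161] g 0.11625656475752735 29.99904270283878 yaw 76.44225945606013
```

Stalled at 8.7 N with no sideways load, so it looks like the hard stop. I'll check the nose from above before releasing.

>>> {"fn": "drive_tool", "kwargs": {"rows": [{"tx":-0.02,"ty":0,"tz":0,"ax":0,"ay":0,"az":0,"claw":0.6},{"tx":0,"ty":0,"tz":0,"ax":0,"ay":0,"az":0,"claw":0.6}]}}

```text
time_s: 13.95
tcp_pos: [0.5457, -0.051, 0.0731]
ee_rot: [[-0.235, -0.972, -0.001], [-0.972, 0.235, -0.001], [0.002, 0.001, -1.0]]
wrist_force: [-1.2, -8.0, -0.3]
gripper_width: 0.107
gripper_force: 30.0
```

```bash
python3 s.py;python3 - <<'E'
from h import *
a,d=capture("top");b,_=capture("scene")
A=cv2.resize(a[120:215,130:260,::-1],None,fx=4.5,fy=4.5,interpolation=cv2.INTER_CUBIC)[:,:400]
B=cv2.resize(b[175:240,350:410,::-1],None,fx=6.6,fy=6.6,interpolation=cv2.INTER_CUBIC)
c=np.zeros((430,800,3),np.uint8);c[:A.shape[0],:400]=A[:430];c[:B.shape[0],404:404+B.shape[1]]=B[:430,:396];cv2.imwrite("pics/t6.png",c)
E
```

```text
t 13.95 st(mm) [-23.3004   0.2382  73.0632] F st [-8.0755 -0.6788 -0.3039] M [-2.2649  0.2162 -0.0037] g 0.10744998252824786 29.99914617743343 yaw 76.42423944226239
```

View pics/t6.png

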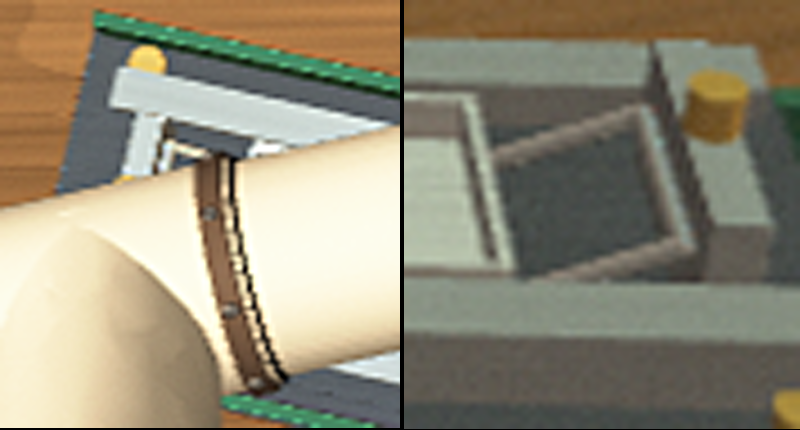

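The nose bar lies parallel to and close against the block, and the flap can't be seen proud. Releasing, then retreating to verify from the top camera.

>>> {"fn": "drive_tool", "kwargs": {"rows": [{"tx":0,"ty":0,"tz":0,"ax":0,"ay":0,"az":0,"claw":1.3},{"tx":0,"ty":0,"tz":0,"ax":0,"ay":0,"az":0,"claw":2},{"tx":0,"ty":0,"tz":0,"ax":0,"ay":0,"az":0,"claw":3},{"tx":0,"ty":0,"tz":0,"ax":0,"ay":0,"az":0,"claw":4},{"tx":0,"ty":0,"tz":0,"ax":0,"ay":0,"az":0,"claw":4},{"tx":0,"ty":0,"tz":0,"ax":0,"ay":0,"az":0,"claw":4}]}}

```text
time_s: 14.55
tcp_pos: [0.5464, -0.0496, 0.0732]
ee_rot: [[-0.234, -0.972, 0.001], [-0.972, 0.234, 0.0], [-0.0, -0.001, -1.0]]
wrist_force: [0.6, -0.1, -0.4]
gripper_width: 0.422
gripper_force: 0.0
```

>>> {"fn": "drive_tool", "kwargs": {"rows": [{"tx":0,"ty":0,"tz":-1,"ax":0,"ay":0,"az":0,"claw":4},{"tx":0,"ty":0,"tz":-2,"ax":0,"ay":0,"az":0,"claw":4},{"tx":0,"ty":0,"tz":-2,"ax":0,"ay":0,"az":0,"claw":4},{"tx":0,"ty":0,"tz":-3,"ax":0,"ay":0,"az":0,"claw":4},{"tx":2,"ty":0,"tz":-3,"ax":0,"ay":0,"az":0,"claw":4},{"tx":4,"ty":0,"tz":0,"ax":0,"ay":0,"az":0,"claw":4},{"tx":4,"ty":0,"tz":0,"ax":0,"ay":0,"az":0,"claw":4},{"tx":4,"ty":0,"tz":0,"ax":0,"ay":0,"az":0,"claw":4},{"tx":4,"ty":0,"tz":0,"ax":0,"ay":0,"az":0,"claw":4},{"tx":3,"ty":0,"tz":0,"ax":0,"ay":0,"az":0,"claw":4}]}}

```text
time_s: 15.38
tcp_pos: [0.496, -0.2565, 0.1842]
ee_rot: [[-0.235, -0.972, 0.001], [-0.972, 0.235, -0.001], [0.0, -0.001, -1.0]]
wrist_force: [0.6, -0.4, -0.7]
gripper_width: 0.46
gripper_force: 0.0
```

```bash
python3 s.py;python3 - <<'E'
from h import *
a,d=capture("top");b,e=capture("scene");np.savez("f.npz",a=a,d=d,b=b,e=e)
A=cv2.resize(a[125:235,135:270,::-1],None,fx=5.5,fy=5.4,interpolation=cv2.INTER_CUBIC);cv2.imwrite("pics/t7.png",A)
W=st(cloud(d,"top"));x,y,z=[W[...,i] for i in range(3)]
m=(abs(y)<.028)&(z>.066)&(x>.15)&(x<.21)
for l in(-.03,-.02,-.01,0,.01,.02,.03):
    q=(abs(y-l)<.003)&(x>.155)&(x<.21);i=np.argsort(x[q]);print(l,[(round(p*1000),round(r*1000)) for p,r in zip(x[q][i],z[q][i])][::2])
E
python3 pitch.py 77
```

```text
t 15.38 st(mm) [-234.7017    0.2647  184.1894] F st [-0.2655 -0.6354 -0.6623] M [ 0.0612 -0.1364 -0.0065] g 0.46008077143040205 0.0 yaw 76.38278417582347
-0.03 [(157, 65), (159, 53), (159, 68), (161, 68), (163, 72), (165, 71), (168, 72), (168, 55), (170, 75), (173, 72), (174, 74), (177, 56), (178, 79), (180, 78), (182, 86), (182, 74), (183, 80), (184, 86), (185, 91), (188, 89), (190, 91), (191, 84), (193, 88), (194, 90), (195, 90), (207, 51), (208, 51), (209, 55)]
-0.02 [(157, 53), (157, 55), (160, 49), (161, 55), (162, 54), (164, 58), (166, 58), (167, 54), (169, 53), (171, 53), (174, 53), (176, 80), (176, 53), (177, 55), (179, 51), (179, 53), (179, 54), (181, 51), (181, 85), (182, 84), (183, 88), (185, 90), (186, 89), (188, 87), (190, 90), (192, 89), (195, 87), (196, 88), (205, 52), (207, 54), (209, 55)]
-0.01 [(155, 53), (157, 50), (160, 49), (161, 53), (162, 55), (165, 51), (166, 53), (168, 55), (170, 47), (172, 52), (173, 53), (174, 53), (176, 54), (177, 74), (178, 75), (179, 51), (180, 73), (181, 49), (182, 84), (182, 91), (184, 86), (185, 92), (187, 91), (188, 89), (191, 88), (
[... 937 characters left out ...]
, 72), (178, 55), (179, 76), (180, 54), (181, 85), (182, 90), (182, 92), (183, 89), (185, 90), (188, 89), (188, 93), (190, 90), (192, 90), (194, 88), (195, 86), (206, 57), (209, 54)]
0.03 [(155, 66), (157, 54), (159, 53), (160, 51), (162, 52), (162, 68), (164, 67), (164, 53), (167, 53), (168, 74), (169, 66), (171, 68), (172, 52), (173, 74), (173, 53), (176, 55), (177, 58), (178, 79), (181, 50), (181, 52), (181, 61), (182, 89), (183, 80), (183, 75), (184, 88), (185, 85), (186, 90), (187, 90), (190, 93), (191, 94), (193, 91), (194, 88), (204, 55), (206, 56), (209, 54)]
near flange 194 slope -0.0006863824038046694 z 0.07197468222244173
floor 302 slope 0.009960269663649874 z 0.060456601256904656
```

View pics/t7.png

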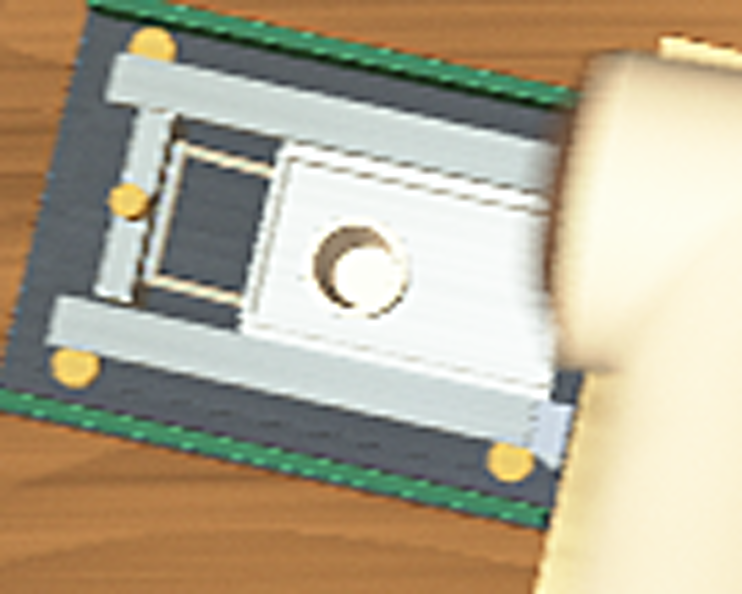

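Nose bar (150–180, 150–280) runs along the block: depth shows the bar spanning x 176–182 mm and the block starting at 182. Crucible upright at (360,272). One check that the tray didn't spring back on release.

```bash
python3 - <<'E'
from h import *
f=np.load("f.npz");b=capture("scene")[0]
B=cv2.resize(b[175:240,350:410,::-1],None,fx=6.6,fy=6.6,interpolation=cv2.INTER_CUBIC)[:,:396]
A=cv2.imread("pics/t6.png")[:B.shape[0],404:800]
g=lambda i:cv2.cvtColor(i,cv2.COLOR_BGR2GRAY).astype(np.float32)
for n,s in(("tray",np.s_[90:270,20:280]),("block",np.s_[60:260,300:370])):
    print(n,np.array(cv2.phaseCorrelate(g(A)[s],g(B[:, :])[s],cv2.createHanningWindow((s[1].stop-s[1].start,s[0].stop-s[0].start),cv2.CV_32F))[0])/6.6,"px; mm/px~",1000*.9/468)
E
python3 pitch.py 77
```

```text
tray [-0.0009 -0.0705] px; mm/px~ 1.9230769230769231
block [-0.0017  0.0602] px; mm/px~ 1.9230769230769231
near flange 200 slope 0.0022435283806457656 z 0.0718529773777105
floor 296 slope 0.0017789273067758142 z 0.0601009828142614
```

The tray didn't move on release (shift under 0.1 mm along the slide), and it lies flat. Handing in.

```bash
python3 -c "
from station import *
print(finish_job())"
```

```text
the job is handed in; nothing more can be done
None
```

I slid the tray up the 12 mm step and under the lips until it stopped hard against the back stop. I then let go and handed in the job with the crucible upright. The highest push I read was about 8.7 N. The flap was out of sight, so I judged it pressed in from the stall and the nose position; the hand-in gave no verdict.

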